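Set the press selector to the beam test

ROBOT

A 6-joint arm with a two-finger parallel gripper is mounted at the origin on the work surface. World frame = base frame: x ahead of the robot, y to its left, z up, the work surface at z = 0. Lengths are in m, angles in rad, forces in N, time in s.
With the tool pointing down it reaches from about 0.275 to 0.775 m from the base axis. Payload 14.6 kg.
Tool frame: the origin (TCP) lies at the very end of the fingers, on their centre line; the grasp point (between the pads) lies ctrl.grasp_offset behind it (ctrl.grasp_offset is the distance from the TCP to the grasp point, in m); z points along the fingers, y is the direction in which the jaws open and shut (so a half turn about z gives the same grasp; the last joint's range is limited). The gripper opens to 85 mm and grips with 20 to 120 N. Pads are 22 mm wide; open, the fingers measure 114 mm over their backs; the gripper's body (76 mm by 85 mm) begins 54 mm behind the grasp point. The pads swing forward as they close: fully open they stand 13 mm farther back than shut.
Start: joints at [1.181, 0.263, -0.048, 1.259, 0, 1.415], TCP at [0.122, 0.511, 0.2] pointing down, gripper open.
Joint ranges: [-2.65, 2.65], [-0.89, 1.7], [-1.18, 1.37], [-2.13, 2.11], [-1.35, 1.29], [-3.14, 3.14]. Speed limits (rad/s): [1.89, 1.89, 2.57, 2.79, 3.14, 3.14].

INTERFACE

Orientations are given as a 3x3 rotation matrix whose columns are the frame's x, y, z axes.
In Python, from station import ctrl gives the robot as it stands. The module is installed in compiled form; this text tells all that it offers.
- The arm moves only by the tool move_arm, never from a script. Its arguments are lists of equal length, an entry for each row: "delta_pos": the shift along the tool's x, y, z in cm, a list of three; "roll": the turn about the tool's z in degrees. A call has 1 to 5 rows; each row is the pose to reach, as a shift and turn from the pose commanded when the call began, along the tool's axes at that moment; what a row does not reach only later rows make up. A row lasts 1/10 s, in which the tool goes at most 50 mm and 8.59 degrees, less where a joint would pass 70% of its speed; a pose out of reach is approached as far as the arm can. A call with a gripper value outside its range is refused whole. "jaw" is the closure, from 0 (fully open) to 1 (shut), set as the call begins (left out, the last holds). The fingers move at their own pace and stop on an object; "force" is the grip in N (left out, the last holds). Time passes only in rows, so rows that repeat a pose let the fingers close. It gives the time, the measured TCP pose, the force and the opening at its end, in the units of the state.
- ctrl.get_state(): the state, without advancing time (a new reading comes with each control period).
- ctrl.get_image(name): name is "side" or "top"; returns a dict with "img" (400x640x3 uint8, blue, green, red), "depth" (400x640 float32, m along the optical axis (not along the pixel's ray), 0 where there is no reading), "vertical_fov" (degrees; the focal length in pixels is half the picture's height over the tangent of half this angle, whatever the lens; pixels are square), "cx", "cy" (the principal point, pixels), "k1" (the pictures are not rectified: a ray, as slopes to the right and down, at radius r is drawn at 1 + k1 r^2 times it, then the intrinsics apply), "rvec" (rotation vector, rad) and "tvec" (3), from world to camera coordinates, as OpenCV has them. Camera axes: x right, y down, z forward; pixel columns grow to the right and rows downward; lengths in m; the calibration is good to about 2 mm. A picture is of the moment at which its call begins.
- ctrl.finish_job(): hands the job in, once; it reports no verdict.
The state is a dict: "time_s": time; "joint_positions": joint angles; "qd": joint speeds; "joint_torque": joint torques, N m; "ee_pos": TCP position; "tcp_rot": TCP orientation; "contact_force": force on the tool from outside, world axes, zero at the start; "wrist_torque": the same for the moment, N m; "grip_width": finger opening in m.
Only numpy, scipy, OpenCV 4.12 (cv2) and the standard library are available. Lean on these libraries where they do the work, as an engineer would, in place of code of your own. Each camera call takes 0.05 s, during which the arm holds its last target.

TASK

A beam is to be tested next on the press: with the closed fingertips or the outside of a finger, push the upright tab of the rotary selector around until it points squarely at the label plate that shows one long bar, then press the round confirm button fully down and let it come up again. Only push and press gently: do not grip the tab, do not press the button before the selector is set, and leave the concrete cube, the concrete cylinder and the beaker where they stand.

Things in the scene. Friction and masses are not known exactly. Their poses are not given: they have to be found in the camera images.
- console: Grey flat-topped control console standing fixed on the table, 340 (x) x 440 (y) x 50 mm high; origin at the centre of its underside, x and y along its edges, z up. It carries the selector (axis at x 0, y +40 mm), the confirm button (x -30, y -172 mm) and four round label plates. Position and yaw (up to about 0.35 rad) differ in each run.
- selector (a joint): Turn of the rotary selector about its vertical axis, rad, growing anticlockwise seen from above. At 0 the tab points along the console's -x; stops at -2.6 and +2.6. It has no clicks: friction holds it wherever it is left, and about 4 N at the tab turns it. It starts within 0.45 of 0. The label plates lie at joint values -2.1, -0.95, 0.95 and 2.1; which plate lies where differs in each run.
- axis (a point): Point on the selector's vertical axis, at the top of its hub, 20 mm above the console's top. The selector is a dark steel disc, 124 mm across and 14 mm high, with a 44 mm hub.
- tab (a point): Point in the selector's upright dark steel tab: a fin protruding from the disc's rim, radially 32 mm long (70 to 102 mm from the axis), 12 mm thick, its top 45 mm above the console's top. The point is on the fin's mid-plane, 86 mm from the axis, 10 mm below the fin's top. It turns with the selector. Beside the fin and outside the disc only the console's top and the label plates (5 mm high) lie below.
- aim (a point): The point that the tab points at: straight out from the axis through the tab, 135 mm from the axis, 5 mm above the console's top; label plates have their centres on this circle.
- label_bar: The wanted label plate, fixed: a white disc 54 mm across, 5 mm high in all, with one long dark raised bar 44 x 11 mm on it; origin at the centre of its underside, on the console's top, 135 mm from the selector's axis. The three other plates, alike, show a 26 mm square, a 30 mm round disc and three small dots.
- confirm_top (a point): Centre of the top of the confirm button, a round black push button 32 mm across on a grey housing, pressed straight down.
- confirm (a joint): Travel of the confirm button, m: 0 up, 0.006 fully down; a spring pushes it back up, 5 N holds it fully down.
- cube_mid (a point): Bystander: middle of a loose 40 mm concrete cube standing on the console.
- core_mid (a point): Bystander: middle of a loose upright concrete cylinder, 50 mm across, 100 mm high, on the table on the button's side of the console.
- beaker_mid (a point): Bystander: middle of a loose glass beaker, about 70 mm across, 90 mm high, on the table on the other side of the console.

How it is judged:
By the outcome, as a careful person would: the job done as asked, in the order asked, and still so for the second after the job is handed in, with the robot touching nothing.
It also fails if it takes over 51 s, if anything falls off the work surface, if the arm or the gripper's body presses on something with over 40 N, if the wrist force passes 120 N, or if a joint passes its speed limit or range.

## Working session

There is one attempt and no reset: what is moved stays moved. The work goes in short steps, Python scripts to look and compute and a tool call to move; the robot and the scene stay as the last step left them, time stands still between calls to the robot, and variables do not carry over. Pictures are saved under pics/ and viewed, and the job is handed in when it is done.

Besides the shell and the picture viewer there is one more tool, called after "Request:" by a JSON object that holds its "api" and its "payload". move_arm: Moves the arm, as the interface text tells. Its arguments: {"type":"object","properties":{"delta_pos":{"type":"array","items":{"type":"array","items":{"type":"number"}}},"roll":{"type":"array","items":{"type":"number"}},"jaw":{"type":"number"},"force":{"type":"number"}},"required":["delta_pos","roll"]}

```bash
mkdir -p pics; cat > h.py <<'E'
import numpy as np,cv2
from station import ctrl
def grab(n):
    d=ctrl.get_image(n); return d
def K(d):
    h=d['img'].shape[0]; f=h/2/np.tan(np.radians(d['vertical_fov'])/2)
    return np.array([[f,0,d['cx']],[0,f,d['cy']],[0,0,1.]]),np.array([d['k1'],0,0,0.])
def ray(d,uv):
    k,dist=K(d); p=cv2.undistortPoints(np.array(uv,float).reshape(-1,1,2),k,dist).reshape(-1,2)
    R=cv2.Rodrigues(np.array(d['rvec'],float))[0]; t=np.array(d['tvec'],float).reshape(3)
    v=np.c_[p,np.ones(len(p))]@R
    return -R.T@t,v
def onz(d,uv,z):
    c,v=ray(d,uv); s=(z-c[2])/v[:,2]; return c+v*s[:,None]
def proj(d,P):
    k,dist=K(d); return cv2.projectPoints(np.array(P,float).reshape(-1,1,3),np.array(d['rvec'],float),np.array(d['tvec'],float),k,dist)[0].reshape(-1,2)
def bydepth(d,uv):
    c,v=ray(d,uv); uv=np.array(uv,int).reshape(-1,2); return c+v*d['depth'][uv[:,1],uv[:,0]][:,None]
E
python3 - <<'E'
from h import *
import pickle
for n in('top','side'):
    d=grab(n); cv2.imwrite(f'pics/{n}0.png',d['img']); pickle.dump(d,open(n+'0.pkl','wb'))
    print(n,d['vertical_fov'],d['k1'],ray(d,[[320,200]]))
s=ctrl.get_state();print(s);print(ctrl.grasp_offset)
E
```

```text
top 51.93736389579334 -0.08848618347399802 (array([0.3676208 , 0.02885098, 1.23191575]), array([[ 0.1117709 , -0.00806759, -0.99401327]]))
side 49.382179499147895 -0.026605418772437037 (array([ 0.05360077, -0.59513281,  0.73244932]), array([[ 0.48226412,  0.63263583, -0.60653034]]))
{'time_s': 0.1, 'joint_positions': array([ 1.18070832e+00,  2.63459687e-01, -4.88576424e-02,  1.25941433e+00,
        1.06577832e-05,  1.41550626e+00]), 'qd': array([-0.00201057, -0.00139643,  0.00197344, -0.00090449, -0.00146809,
        0.00092195]), 'joint_torque': array([ 2.20215428e-03, -6.38579249e+01,  3.85064256e+01,  9.98157717e-03,
       -1.51413515e-04,  1.00589003e-05]), 'ee_pos': array([0.12203016, 0.51033787, 0.199987  ]), 'tcp_rot': array([[-9.72561338e-01,  2.32646318e-01, -3.65534649e-04],
       [ 2.32646554e-01,  9.72560970e-01, -8.61010469e-04],
       [ 1.55193817e-04, -9.22425871e-04, -9.99999563e-01]]), 'contact_force': array([ 0.3606592 ,  0.62870084, -0.15572971]), 'wrist_torque': array([ 0.01338695, -0.06111281, -0.02809377]), 'grip_width': 0.08573650441950124}
0.0187
```

View pics/top0.png

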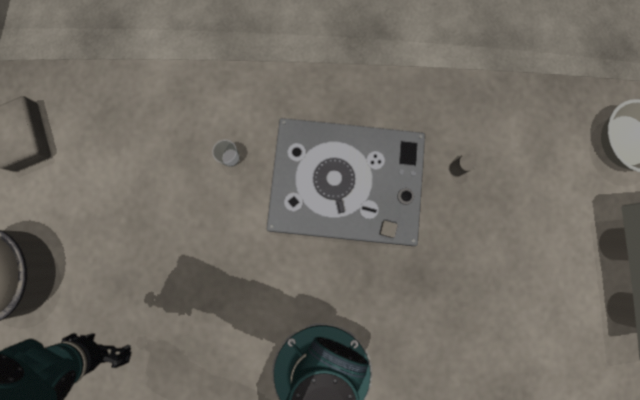

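View pics/side0.png

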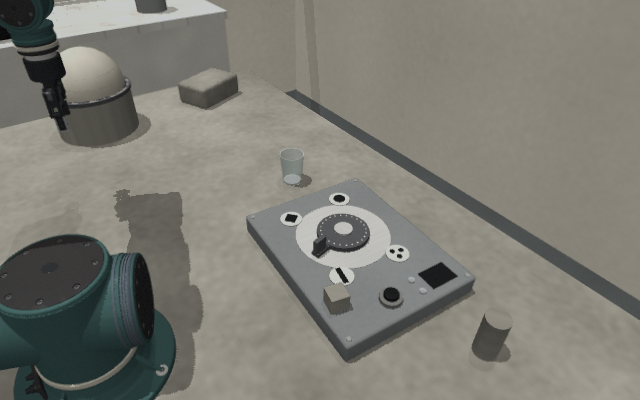

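The top view shows the console at its centre. The bar plate is at px (369,209), the tab at (340,205), the button at (405,196) and the cube at (388,229), close to the bar plate. Next I'll measure these.

```bash
python3 - <<'E'
from h import *
import pickle
d=pickle.load(open('top0.pkl','rb')); s=pickle.load(open('side0.pkl','rb'))
cv2.imwrite('pics/topz.png',cv2.resize(d['img'][110:255,260:435],None,fx=4.5,fy=4,interpolation=cv2.INTER_CUBIC) if 0 else cv2.resize(d['img'][112:252,258:438],None,fx=4,fy=4,interpolation=cv2.INTER_CUBIC))
cv2.imwrite('pics/sidez.png',cv2.resize(s['img'][170:360,240:500],None,fx=3,fy=3,interpolation=cv2.INTER_CUBIC))
# white plates
for n,im,dd in(('top',d['img'],d),('side',s['img'],s)):
    x0,y0,x1,y1=(258,112,438,252) if n=='top' else (240,170,500,360)
    g=im[y0:y1,x0:x1].min(2); m=(g>(165)).astype(np.uint8)
    print(n,np.percentile(g,[5,50,90,99]))
    for c in cv2.findContours(m,cv2.RETR_EXTERNAL,cv2.CHAIN_APPROX_NONE)[0]:
        if cv2.contourArea(c)<40: continue
        e=cv2.fitEllipse(c); p=np.array(e[0])+[x0,y0]
        print(p.round(1),np.round(e[1],1),cv2.contourArea(c),onz(dd,[p],.055).round(4))
E
```

```text
top [ 70. 105. 155. 157.]
side [ 64. 130. 142. 193.]
[343.5 238.1] [ 73.7 111.3] 5450.5 [[ 0.5512 -0.0365  0.055 ]]
```

View pics/topz.png

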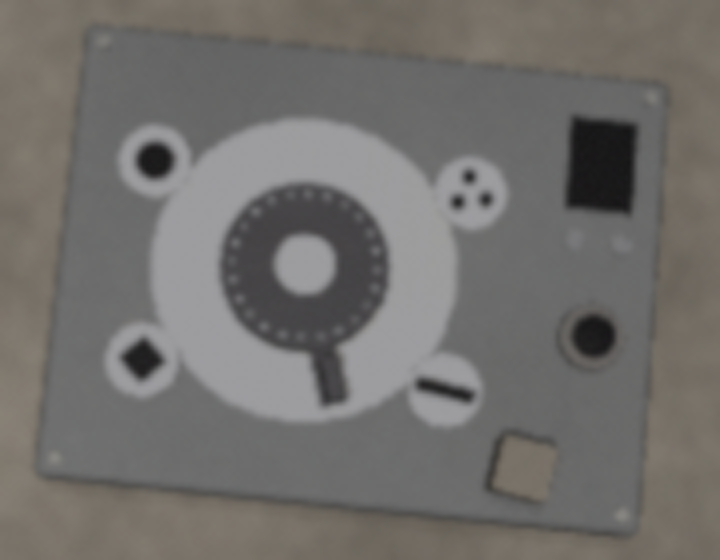

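View pics/sidez.png

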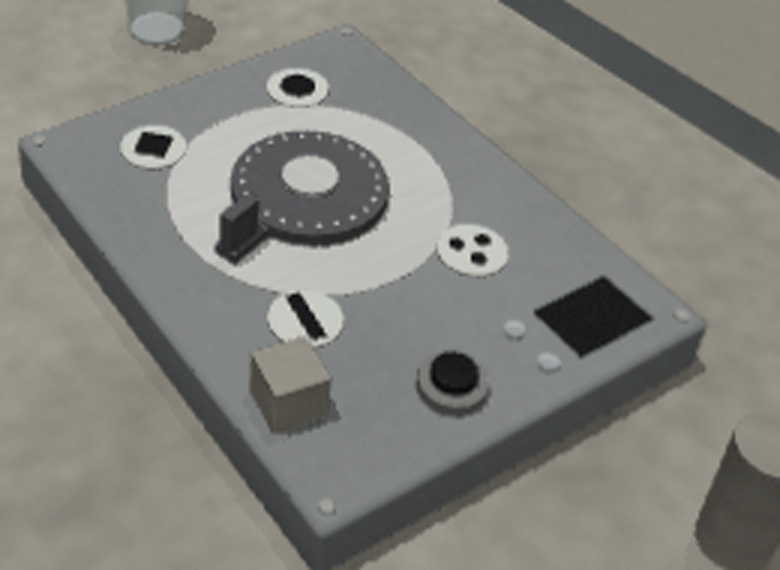

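```bash
python3 - <<'E'
from h import *
import pickle
d=pickle.load(open('top0.pkl','rb')); s=pickle.load(open('side0.pkl','rb'))
t=lambda x,y:((x+.5)/4-.5+258,(y+.5)/4-.5+112)
u=lambda x,y:((x+.5)/3-.5+240,(y+.5)/3-.5+170)
T=dict(hub=(t(304.5,265),.07),disc=(t(304,267),.064),round=(t(155,160),.055),dots=(t(471,192),.055),bar=(t(446,390),.055),sq=(t(141,359),.055),btn=(t(593,336),.07),cubetop=(t(524,466),.09),tabend=(t(334,393),.095),tabtipL=(t(321,404),.095),tabtipR=(t(347,398),.095),s1=(t(103,41),.05),s2=(t(653,97),.05),s3=(t(621,515),.05),s4=(t(55,459),.05))
S=dict(hub=(u(310,175),.07),round=(u(298,87),.055),dots=(u(473,249),.055),bar=(u(306,318),.055),sq=(u(153,147),.055),btn=(u(455,371),.07),cubetop=(u(291,365),.09),s1=(u(347,31),.05),s2=(u(683,315),.05),s3=(u(326,507),.05),s4=(u(39,140),.05),tabtop=(u(239,208),.095))
P={}
for k,(p,z) in T.items():
    P[k]=onz(d,[p],z)[0]; print(k,P[k].round(4),'side',onz(s,[S[k][0]],S[k][1])[0].round(4) if k in S else '', 'depth', bydepth(d,[np.round(p)])[0].round(4))
print('tabtop side',onz(s,[S['tabtop'][0]],.095))
print('btn depth side',bydepth(s,[np.round(S['btn'][0])]))
# fit plates: angles in console
a=P['hub'][:2]
for k,j in dict(bar=.95,dots=2.1,sq=-.95,round=-2.1).items():
    v=P[k][:2]-a; print(k,np.hypot(*v),'yaw',(np.arctan2(v[1],v[0])-np.pi-j+np.pi)%(2*np.pi)-np.pi)
mod=np.array([[135*np.cos(np.pi+j),40+135*np.sin(np.pi+j)] for j in(.95,2.1,-.95,-2.1)]+[[0,40],[-30,-172]])/1e3
for Q,src in((P,'top'),({k:onz(s,[p],z)[0] for k,(p,z) in S.items()},'side')):
    w=np.array([Q[k][:2] for k in('bar','dots','sq','round','hub','btn')])
    mc=mod-mod.mean(0);wc=w-w.mean(0);H=mc.T@wc;th=np.arctan2(H[0,1]-H[1,0],H[0,0]+H[1,1])
    R=np.array([[np.cos(th),-np.sin(th)],[np.sin(th),np.cos(th)]]);o=w.mean(0)-R@mod.mean(0)
    print(src,'yaw',th,'o',o,'axis',o+R@[0,.04],'btn',o+R@[-.03,-.172],'res mm',((w-mod@R.T-o)*1e3).round(1).tolist())
    ax=o+R@[0,.04]
    k='tabend' if src=='top' else 'tabtop'
    v=Q[k][:2]-ax; print('tab joint',(np.arctan2(v[1],v[0])-th)%(2*np.pi)-np.pi,np.hypot(*v))
    print('cube local',R.T@(Q['cubetop'][:2]-o))
E
```

```text
hub [ 0.5633 -0.0182  0.07  ] side [ 0.561  -0.0208  0.07  ] depth [ 0.5631 -0.019   0.0689]
disc [ 0.5628 -0.0181  0.064 ] side  depth [ 0.5631 -0.019   0.0689]
round [0.6405 0.0926 0.055 ] side [0.6361 0.0883 0.055 ] depth [0.6392 0.0936 0.0555]
dots [ 0.6239 -0.1397  0.055 ] side [ 0.62   -0.1425  0.055 ] depth [ 0.6226 -0.1386  0.0553]
bar [ 0.4777 -0.123   0.055 ] side [ 0.4748 -0.1256  0.055 ] depth [ 0.4778 -0.1224  0.0571]
sq [0.4936 0.0973 0.055 ] side [0.4893 0.0916 0.055 ] depth [0.4946 0.0969 0.0566]
btn [ 0.5181 -0.2266  0.07  ] side [ 0.5168 -0.2291  0.07  ] depth [ 0.5167 -0.2264  0.0727]
cubetop [ 0.4228 -0.1738  0.09  ] side [ 0.4199 -0.1761  0.09  ] depth [ 0.423  -0.1742  0.0936]
tabend [ 0.4696 -0.0399  0.095 ] side  depth [ 0.4692 -0.0395  0.0959]
tabtipL [ 0.4617 -0.031   0.095 ] side  depth [ 0.4639 -0.0334  0.0556]
tabtipR [ 0.4664 -0.049   0.095 ] side  depth [ 0.4693 -0.05    0.0647]
s1 [0.7312 0.135  0.05  ] side [0.7303 0.1348 0.05  ] depth [0.7303 0.1359 0.0517]
s2 [ 0.7021 -0.2767  0.05  ] side [ 0.7005 -0.2742  0.05  ] depth [ 0.7018 -0.2772  0.0498]
s3
[... 351 characters left out ...]
4 yaw -0.06683204961986355
sq 0.13487113778774026 yaw -0.07823174060840987
round 0.1350324664879819 yaw -0.0792901194173492
top yaw -0.07349336126015267 o [ 0.56092733 -0.05821972] axis [ 0.56386442 -0.0183277 ] btn [ 0.51837883 -0.22755261] res mm [[0.2, -1.0], [0.6, -0.2], [0.0, 0.3], [0.1, -0.3], [-0.6, 0.1], [-0.3, 1.0]]
tab joint 0.297989320120454 0.09669728628104766
cube local [-0.12927027 -0.12543719]
side yaw -0.0677555614043852 o [ 0.55777061 -0.06159874] axis [ 0.56047876 -0.02169052] btn [ 0.5161944  -0.23117296] res mm [[0.1, 0.4], [-0.6, 0.0], [-0.3, -1.6], [-0.3, -1.7], [0.5, 0.9], [0.6, 2.0]]
tab joint 0.3026474649270625 0.08595128399422627
cube local [-0.12981641 -0.1236097 ]
```

```bash
cat >> h.py <<'E'
AX=np.array([.5630,-.0192]); YAW=-.071; BTN=np.array([.5176,-.2285])
def polar(q,r,off):  # point at joint q, radius r, offset off toward clockwise side
    a=np.pi+q+YAW; o=np.array([np.cos(a),np.sin(a)]); cw=np.array([np.sin(a),-np.cos(a)])
    return AX+r*o+off*cw, np.degrees(np.arctan2(cw[1],cw[0]))
def delta(xyz,ydeg=None):
    s=ctrl.get_state(); R=s['tcp_rot']; dl=R.T@(np.array(xyz)-s['ee_pos'])*100
    cur=np.degrees(np.arctan2(R[1,1],R[0,1]))
    return dl.round(2).tolist(), None if ydeg is None else round(cur-ydeg,1)
E
python3 - <<'E'
from h import *
p,a=polar(.3,.086,.040); print(p,a,delta([*p,.2],a))
E
```

```text
[4.70164976e-01 2.33433501e-04] 103.12073350849583 ([-45.73, -41.51, 0.03], np.float64(-26.6))
```

Request:
{"api": "move_arm", "payload": {"delta_pos": [[0,0,0]], "roll": [0], "jaw": 1}}

```text
time_s: 0.2
ee_pos: [0.1221, 0.5104, 0.2001]
tcp_rot: [[-0.973, 0.233, -0.0], [0.233, 0.973, -0.001], [0.0, -0.001, -1.0]]
contact_force: [-0.1, -0.5, 0.0]
grip_width: 0.0733
```

Request:
{"api": "move_arm", "payload": {"delta_pos": [[-3.5,-3.2,0],[-7,-6.4,0],[-10.5,-9.6,0],[-14,-12.8,0],[-17.5,-16,0]], "roll": [0,0,0,0,0]}}

```text
time_s: 0.7
ee_pos: [0.2556, 0.3126, 0.2004]
tcp_rot: [[-0.973, 0.232, 0.0], [0.232, 0.973, 0.0], [-0.0, 0.0, -1.0]]
contact_force: [1.0, 1.1, -0.1]
grip_width: 0.0001
```

Request:
{"api": "move_arm", "payload": {"delta_pos": [[-3.5,-3.2,0],[-7,-6.4,0],[-10.5,-9.6,0],[-14,-12.8,0],[-17.5,-16,0]], "roll": [-5,-10,-15,-20,-26.6]}}

```text
time_s: 1.2
ee_pos: [0.3883, 0.1168, 0.2005]
tcp_rot: [[-0.974, -0.229, 0.0], [-0.229, 0.974, 0.0], [-0.0, -0.0, -1.0]]
contact_force: [0.7, 0.5, 0.9]
grip_width: -0.0003
```

```bash
python3 - <<'E'
from h import *
p,a=polar(.3,.086,.040); print(ctrl.get_state()['time_s'],ctrl.get_state()['ee_pos'],delta([*p,.2],a))
E
```

```text
1.2 [0.38829063 0.11682988 0.20051447] ([-5.31, -13.22, 0.05], np.float64(0.1))
```

Request:
{"api": "move_arm", "payload": {"delta_pos": [[-1.3,-3.3,0],[-2.6,-6.6,0],[-4,-10,0],[-5.3,-13.2,0],[-5.3,-13.2,0]], "roll": [0,0,0,0,0]}}

```text
time_s: 1.7
ee_pos: [0.4708, -0.0007, 0.1998]
tcp_rot: [[-0.975, -0.222, -0.0], [-0.222, 0.975, -0.001], [0.0, -0.0, -1.0]]
contact_force: [-0.5, -0.1, -0.3]
grip_width: 0.0
```

Request:
{"api": "move_arm", "payload": {"delta_pos": [[0,0,2],[0,0,4],[0,0,6],[0,0,8],[0,0,8]], "roll": [0,0,0,0,0]}}

```text
time_s: 2.2
ee_pos: [0.4673, 0.0027, 0.1186]
tcp_rot: [[-0.974, -0.225, -0.004], [-0.225, 0.974, 0.001], [0.003, 0.001, -1.0]]
contact_force: [-0.6, 0.3, -0.0]
grip_width: -0.0001
```

```bash
python3 - <<'E'
from h import *
d=grab('side'); cv2.imwrite('pics/s1.png',cv2.resize(d['img'][130:360,200:500],None,fx=2.5,fy=2.5))
e=grab('top'); cv2.imwrite('pics/t1.png',cv2.resize(e['img'][112:252,258:438],None,fx=4,fy=4))
E
```

```text
(no output)
```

View pics/s1.png

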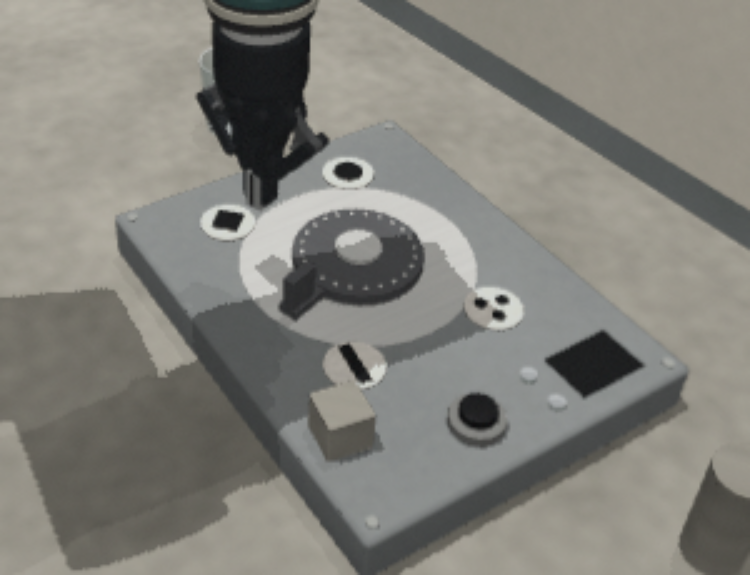

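View pics/t1.png

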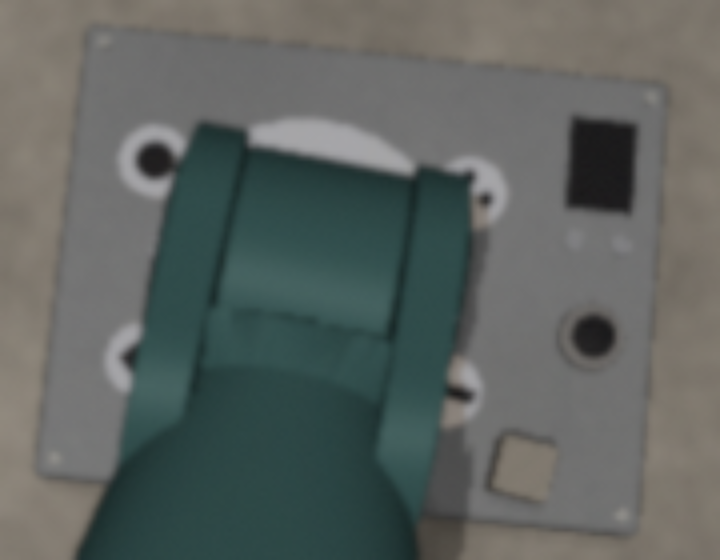

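The fingertips are beside the tab on its clockwise side, with clear space below. The side view shows them at about (260,195) and the tab at (300,290). Next I'll descend to z≈0.072.

Request:
{"api": "move_arm", "payload": {"delta_pos": [[0,0,1],[0,0,2.5],[0,0,4],[0,0,4.7],[0,0,4.7]], "roll": [0,0,0,0,0]}}

```text
time_s: 2.8
ee_pos: [0.4686, 0.0022, 0.073]
tcp_rot: [[-0.974, -0.225, -0.001], [-0.225, 0.974, 0.0], [0.001, 0.0, -1.0]]
contact_force: [0.0, 0.4, 0.9]
grip_width: -0.0004
```

```bash
python3 - <<'E'
from h import *
s=ctrl.get_state();print(s['ee_pos'],s['contact_force'])
for q in(.3,.4):
  for off in (.04,.025,.02): p,a=polar(q,.086,off); print(q,off,delta([*p,.072],a))
E
```

```text
[0.46862309 0.0021921  0.07295619] [0.03967234 0.43066606 0.91849092]
0.3 0.04 ([-0.11, -0.23, 0.1], np.float64(-0.1))
0.3 0.025 ([-0.11, -1.73, 0.09], np.float64(-0.1))
0.3 0.02 ([-0.11, -2.23, 0.09], np.float64(-0.1))
0.4 0.04 ([0.25, -1.1, 0.1], np.float64(-5.8))
0.4 0.025 ([0.1, -2.6, 0.09], np.float64(-5.8))
0.4 0.02 ([0.05, -3.09, 0.09], np.float64(-5.8))
```

Approach slowly and watch for the contact force.

Request:
{"api": "move_arm", "payload": {"delta_pos": [[0,-0.4,0],[0,-0.8,0],[0,-1.2,0],[0,-1.4,0]], "roll": [0,0,0,0]}}

```text
time_s: 3.2
ee_pos: [0.4725, -0.0121, 0.0737]
tcp_rot: [[-0.974, -0.225, 0.001], [-0.225, 0.974, -0.0], [-0.001, -0.0, -1.0]]
contact_force: [-0.6, 0.8, 0.1]
grip_width: 0.0001
```

Request:
{"api": "move_arm", "payload": {"delta_pos": [[0,-0.2,0],[0,-0.4,0]], "roll": [0,0]}}

```text
time_s: 3.4
ee_pos: [0.4731, -0.0156, 0.0734]
tcp_rot: [[-0.974, -0.225, 0.0], [-0.225, 0.974, 0.0], [-0.0, 0.0, -1.0]]
contact_force: [1.0, -0.3, 0.9]
grip_width: -0.0004
```

Request:
{"api": "move_arm", "payload": {"delta_pos": [[0,-0.2,0],[0,-0.4,0]], "roll": [0,0]}}

```text
time_s: 3.6
ee_pos: [0.474, -0.0195, 0.0734]
tcp_rot: [[-0.974, -0.225, 0.0], [-0.225, 0.974, -0.0], [-0.0, -0.0, -1.0]]
contact_force: [1.0, -0.0, -0.7]
grip_width: -0.0003
```

Request:
{"api": "move_arm", "payload": {"delta_pos": [[0,-0.2,0],[0,-0.4,0]], "roll": [0,0]}}

```text
time_s: 3.8
ee_pos: [0.4749, -0.0234, 0.0734]
tcp_rot: [[-0.974, -0.225, -0.0], [-0.225, 0.974, 0.0], [0.0, 0.0, -1.0]]
contact_force: [-0.3, 0.5, -0.6]
grip_width: 0.0001
```

```bash
python3 - <<'E'
from h import *
d=grab('side'); cv2.imwrite('pics/s2.png',cv2.resize(d['img'][180:320,260:430],None,fx=4,fy=4))
for off in (.02,.018,.014): p,a=polar(.3,.086,off); print(off,delta([*p,.072],a))
E
```

```text
0.02 ([-0.07, 0.43, 0.14], np.float64(-0.1))
0.018 ([-0.07, 0.23, 0.14], np.float64(-0.1))
0.014 ([-0.07, -0.17, 0.14], np.float64(-0.1))
```

View pics/s2.png

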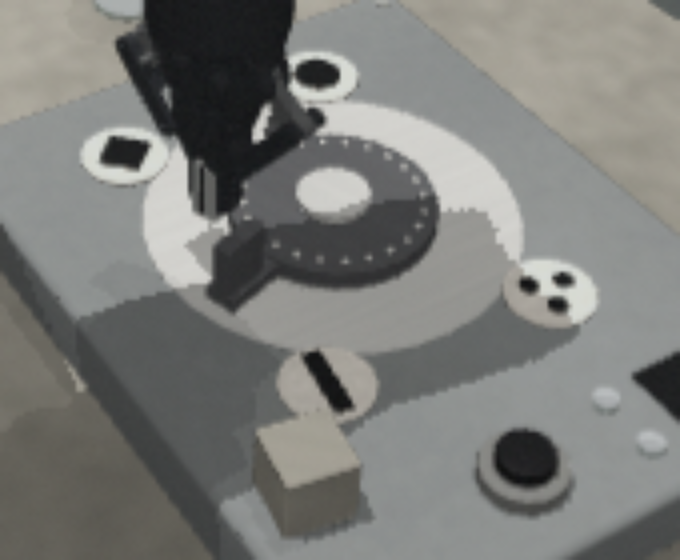

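The side view shows the fingers right behind the tab at about (215,215), not yet pressing on it. I'll continue in small steps.

Request:
{"api": "move_arm", "payload": {"delta_pos": [[0,-0.2,0],[0,-0.4,0]], "roll": [0,0]}}

```text
time_s: 4.05
ee_pos: [0.4757, -0.0272, 0.0734]
tcp_rot: [[-0.974, -0.225, -0.0], [-0.225, 0.974, 0.0], [0.0, 0.0, -1.0]]
contact_force: [0.1, 0.2, 0.1]
grip_width: -0.0002
```

Request:
{"api": "move_arm", "payload": {"delta_pos": [[0,-0.2,0],[0,-0.4,0]], "roll": [0,0]}}

```text
time_s: 4.25
ee_pos: [0.4767, -0.0312, 0.0734]
tcp_rot: [[-0.974, -0.225, 0.0], [-0.225, 0.974, 0.0], [-0.0, -0.0, -1.0]]
contact_force: [0.4, 1.1, -0.3]
grip_width: 0.0002
```

```bash
python3 - <<'E'
from h import *
for off in (.016,.012): p,a=polar(.3,.086,off); print(off,delta([*p,.072],a))
d=grab('side'); cv2.imwrite('pics/s3.png',cv2.resize(d['img'][180:320,260:430],None,fx=4,fy=4))
E
```

```text
0.016 ([-0.08, 0.81, 0.14], np.float64(-0.1))
0.012 ([-0.08, 0.41, 0.14], np.float64(-0.1))
```

View pics/s3.png

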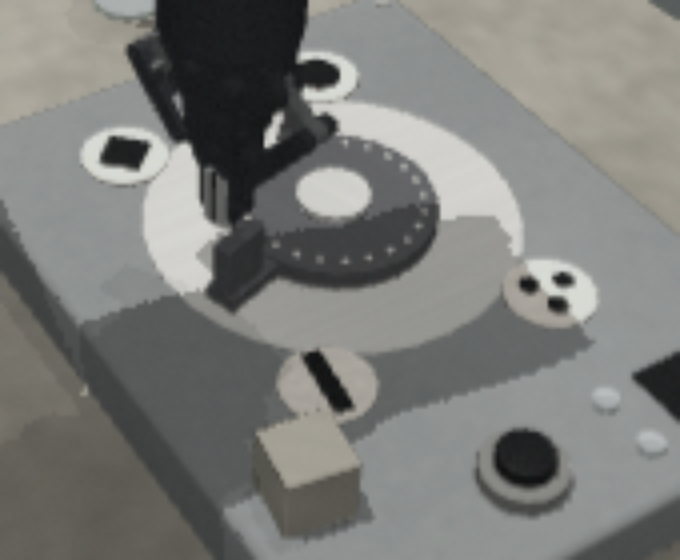

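```bash
python3 - <<'E'
from h import *
import pickle
d=pickle.load(open('side0.pkl','rb'))
e=ctrl.get_state()['ee_pos']; f=lambda P:((proj(d,P)-[260,180])*4).round(0).tolist()
print('tcp',f([e]),'axis',f([[*AX,.07]]))
for q in(.2,.3,.4): print(q,'tab in/out top',f([[*polar(q,r,o)[0],.095] for r in(.07,.102) for o in(.006,-.006)]))
E
```

```text
tcp [[225.0, 255.0]] axis [[333.0, 189.0]]
0.2 tab in/out top [[240.0, 205.0], [255.0, 216.0], [197.0, 232.0], [212.0, 243.0]]
0.3 tab in/out top [[248.0, 212.0], [265.0, 222.0], [210.0, 241.0], [227.0, 251.0]]
0.4 tab in/out top [[258.0, 218.0], [276.0, 227.0], [224.0, 250.0], [242.0, 259.0]]
```

```bash
python3 - <<'E'
from h import *
d=grab('side')
ys,xs=np.mgrid[180:262,295:345]; uv=np.c_[xs.ravel(),ys.ravel()]
P=bydepth(d,uv); e=ctrl.get_state()['ee_pos']; print(e)
for z0 in np.arange(.066,.14,.006):
    m=(P[:,2]>z0)&(P[:,2]<z0+.006)&(P[:,0]<.5); q=P[m]
    if len(q): print(round(z0,3),len(q),np.c_[q.min(0),np.median(q,0),q.max(0)].round(3)[:2].tolist())
cv2.imwrite('pics/s3b.png',cv2.convertScaleAbs(cv2.resize(d['img'][210:265,290:345],None,fx=10,fy=10,interpolation=cv2.INTER_CUBIC),alpha=2))
E
```

```text
[ 0.47670585 -0.03124965  0.07337314]
0.066 24 [[0.463, 0.475, 0.494], [-0.048, -0.044, -0.036]]
0.072 27 [[0.462, 0.473, 0.494], [-0.049, -0.044, -0.038]]
0.078 26 [[0.463, 0.472, 0.494], [-0.049, -0.044, -0.037]]
0.084 25 [[0.463, 0.474, 0.492], [-0.047, -0.044, -0.037]]
0.09 63 [[0.463, 0.477, 0.495], [-0.047, -0.04, -0.031]]
0.096 1 [[0.486, 0.486, 0.486], [-0.042, -0.042, -0.042]]
0.102 6 [[0.465, 0.468, 0.472], [-0.04, -0.039, -0.033]]
0.108 21 [[0.462, 0.466, 0.483], [-0.045, -0.038, -0.023]]
0.114 29 [[0.464, 0.469, 0.485], [-0.046, -0.04, -0.021]]
0.12 30 [[0.462, 0.47, 0.486], [-0.047, -0.041, -0.022]]
0.126 30 [[0.462, 0.466, 0.481], [-0.048, -0.039, -0.022]]
0.132 21 [[0.464, 0.468, 0.475], [-0.046, -0.04, -0.022]]
0.138 18 [[0.462, 0.465, 0.474], [-0.048, -0.037, -0.027]]
```

View pics/s3b.png

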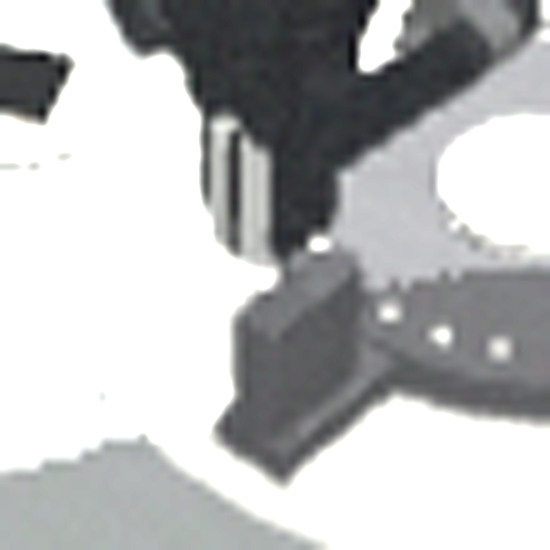

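The side depth puts the fingertip end at z≈0.102, while the reported TCP z is 0.073. So the fingers are hovering over the tab rather than beside it. I'll back off and measure the tip properly before going lower.

Request:
{"api": "move_arm", "payload": {"delta_pos": [[0,1,0],[0,2.5,0],[0,3.5,0],[0,3.5,0],[0,3.5,0]], "roll": [0,0,0,0,0]}}

```text
time_s: 4.85
ee_pos: [0.4687, 0.0035, 0.0735]
tcp_rot: [[-0.974, -0.226, 0.0], [-0.226, 0.974, -0.0], [-0.0, -0.0, -1.0]]
contact_force: [-0.1, 0.1, 0.5]
grip_width: -0.0003
```

```bash
python3 - <<'E'
from h import *
d=grab('side')
x0,y0=270,170
ys,xs=np.mgrid[170:262,270:345]; uv=np.c_[xs.ravel(),ys.ravel()]
P=bydepth(d,uv); s=ctrl.get_state(); e=s['ee_pos']; print(e,s['joint_positions'],s['grip_width'])
print(proj(d,[e,e+[0,0,.03]]))
m0=(np.hypot(P[:,0]-e[0],P[:,1]-e[1])<.03)
for z0 in np.arange(.06,.15,.006):
    m=(P[:,2]>z0)&(P[:,2]<z0+.006)&m0; q=P[m]
    if len(q): print(round(z0,3),len(q),np.c_[q.min(0),np.median(q,0),q.max(0)].round(3)[:2].tolist())
cv2.imwrite('pics/s4.png',cv2.convertScaleAbs(cv2.resize(d['img'][200:265,280:345],None,fx=9,fy=9,interpolation=cv2.INTER_CUBIC),alpha=2))
E
```

```text
[0.4688256  0.00324475 0.07344846] [-1.67075926e-01  2.48376712e-01 -4.34961814e-01  8.87227404e-01
 -1.10212001e-04 -3.94861060e-01] 7.257120302671418e-05
[[304.44954386 236.34485197]
 [304.47256617 226.26230974]]
0.102 7 [[0.455, 0.458, 0.465], [-0.007, -0.004, 0.004]]
0.108 18 [[0.455, 0.458, 0.476], [-0.01, -0.003, 0.012]]
0.114 25 [[0.455, 0.462, 0.475], [-0.012, -0.008, 0.013]]
0.12 29 [[0.455, 0.461, 0.476], [-0.012, -0.006, 0.012]]
0.126 30 [[0.455, 0.461, 0.475], [-0.013, -0.006, 0.012]]
0.132 22 [[0.455, 0.459, 0.471], [-0.012, -0.003, 0.013]]
0.138 19 [[0.455, 0.458, 0.466], [-0.013, -0.001, 0.009]]
0.144 26 [[0.451, 0.457, 0.465], [-0.024, 0.002, 0.026]]
```

View pics/s4.png

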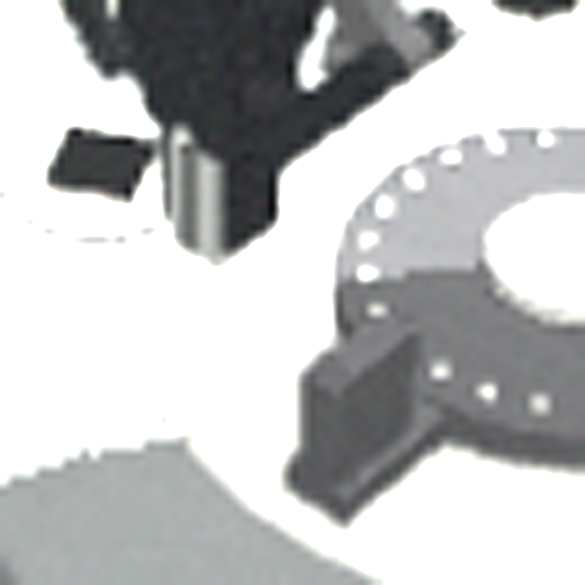

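The fingertip end really is at z≈0.103 while the reported value is 0.073. xy agrees to about 3 mm, and the closed fingers measure about 24×22 mm. I'll trust the camera for height and descend in stages, checking as I go.

Request:
{"api": "move_arm", "payload": {"delta_pos": [[0,0,0.6],[0,0,1.2],[0,0,1.8],[0,0,2],[0,0,2]], "roll": [0,0,0,0,0]}}

```text
time_s: 5.4
ee_pos: [0.4685, 0.003, 0.0529]
tcp_rot: [[-0.974, -0.225, -0.001], [-0.225, 0.974, 0.0], [0.001, 0.0, -1.0]]
contact_force: [-0.0, 0.7, -0.0]
grip_width: -0.0002
```

```bash
cat >> h.py <<'E'
def tip(d):
    uv=np.array([(x,y) for y in range(150,330) for x in range(250,480)])
    P=bydepth(d,uv); e=ctrl.get_state()['ee_pos']; m=(np.hypot(P[:,0]-e[0],P[:,1]-e[1])<.028)&(P[:,2]>e[2]+.0)&(P[:,2]<e[2]+.065)&(P[:,2]>.06)
    z=P[m][:,2]; q=P[m][(z<z.min()+.03)]
    return np.sort(z)[:8].round(4),q.min(0).round(3),q.max(0).round(3)
E
python3 - <<'E'
from h import *
d=grab('side');print(tip(d));s=ctrl.get_state();print(s['ee_pos'],s['contact_force'])
E
```

```text
(array([0.083 , 0.0846, 0.0848, 0.0856, 0.0868, 0.0874, 0.0879, 0.0884]), array([ 0.454, -0.013,  0.083]), array([0.476, 0.014, 0.112]))
[0.4686666  0.00303303 0.05322839] [-0.2858162  -0.53093563  0.45500671]
```

Request:
{"api": "move_arm", "payload": {"delta_pos": [[0,0,0.4],[0,0,0.8],[0,0,1.1],[0,0,1.1]], "roll": [0,0,0,0]}}

```text
time_s: 5.85
ee_pos: [0.4684, 0.0031, 0.0419]
tcp_rot: [[-0.974, -0.225, -0.001], [-0.225, 0.974, 0.0], [0.001, 0.0, -1.0]]
contact_force: [-0.5, -0.3, -0.5]
grip_width: 0.0
```

```bash
python3 - <<'E'
from h import *
d=grab('side');print(tip(d));s=ctrl.get_state();print(s['ee_pos'],s['contact_force'])
for off in (.022,.018): p,a=polar(.3,.086,off); print(off,delta([*p,.042],a))
E
```

```text
(array([0.0721, 0.0722, 0.0725, 0.0736, 0.0737, 0.0737, 0.0754, 0.0766]), array([ 0.454, -0.013,  0.072]), array([0.475, 0.014, 0.102]))
[0.46855553 0.00313551 0.04216903] [-0.50268971 -0.09518607  0.26108238]
0.022 ([-0.09, -2.12, 0.02], np.float64(-0.1))
0.018 ([-0.1, -2.52, 0.02], np.float64(-0.1))
```

Request:
{"api": "move_arm", "payload": {"delta_pos": [[0,-0.3,0],[0,-0.6,0],[0,-1,0],[0,-1.3,0]], "roll": [0,0,0,0]}}

```text
time_s: 6.3
ee_pos: [0.4718, -0.01, 0.0424]
tcp_rot: [[-0.974, -0.225, 0.0], [-0.225, 0.974, -0.0], [-0.0, -0.0, -1.0]]
contact_force: [0.9, -0.1, -0.2]
grip_width: 0.0002
```

Request:
{"api": "move_arm", "payload": {"delta_pos": [[0,-0.2,0],[0,-0.4,0],[0,-0.6,0]], "roll": [0,0,0]}}

```text
time_s: 6.6
ee_pos: [0.473, -0.0156, 0.0424]
tcp_rot: [[-0.974, -0.225, -0.0], [-0.225, 0.974, 0.0], [0.0, 0.0, -1.0]]
contact_force: [0.3, -0.4, 0.1]
grip_width: -0.0001
```

Request:
{"api": "move_arm", "payload": {"delta_pos": [[0,-0.2,0],[0,-0.4,0],[0,-0.6,0]], "roll": [0,0,0]}}

```text
time_s: 6.9
ee_pos: [0.4742, -0.0211, 0.0423]
tcp_rot: [[-0.974, -0.225, -0.0], [-0.225, 0.974, 0.001], [0.0, 0.001, -1.0]]
contact_force: [-1.0, 4.0, 1.1]
grip_width: -0.0
```

Contact is made at about 4 N. Next I'll plan the arc that keeps the finger flush against the tab.

```bash
python3 - <<'E'
from h import *
for q in np.arange(.3,1.0,.05): p,a=polar(q,.086,.018); print(round(q,2),delta([*p,.042],a))
E
```

```text
0.3 ([-0.09, -0.03, 0.03], np.float64(-0.1))
0.35 ([-0.01, -0.47, 0.03], np.float64(-3.0))
0.4 ([0.05, -0.9, 0.03], np.float64(-5.8))
0.45 ([0.08, -1.34, 0.03], np.float64(-8.7))
0.5 ([0.09, -1.78, 0.03], np.float64(-11.6))
0.55 ([0.09, -2.22, 0.03], np.float64(-14.4))
0.6 ([0.05, -2.66, 0.03], np.float64(-17.3))
0.65 ([0.0, -3.09, 0.03], np.float64(-20.1))
0.7 ([-0.07, -3.53, 0.03], np.float64(-23.0))
0.75 ([-0.17, -3.95, 0.03], np.float64(-25.9))
0.8 ([-0.29, -4.38, 0.03], np.float64(-28.7))
0.85 ([-0.42, -4.79, 0.03], np.float64(-31.6))
0.9 ([-0.58, -5.2, 0.03], np.float64(-34.5))
0.95 ([-0.76, -5.6, 0.03], np.float64(-37.3))
```

Request:
{"api": "move_arm", "payload": {"delta_pos": [[0,-0.3,0],[0,-0.65,0],[0.05,-1,0],[0.08,-1.4,0],[0.09,-1.78,0]], "roll": [-2,-4,-6.5,-9,-11.6]}}

```text
time_s: 7.4
ee_pos: [0.4768, -0.0386, 0.0422]
tcp_rot: [[-0.908, -0.418, -0.001], [-0.418, 0.908, 0.001], [0.001, 0.001, -1.0]]
contact_force: [-2.1, 4.4, 2.1]
grip_width: -0.0002
```

```bash
python3 - <<'E'
from h import *
for q in np.arange(.5,1.0,.05): p,a=polar(q,.086,.018); print(round(q,2),delta([*p,.042],a))
d=grab('side'); cv2.imwrite('pics/s5.png',cv2.resize(d['img'][180:320,260:430],None,fx=4,fy=4))
E
```

```text
0.5 ([-0.05, -0.02, 0.02], np.float64(0.2))
0.55 ([0.04, -0.45, 0.02], np.float64(-2.7))
0.6 ([0.09, -0.89, 0.02], np.float64(-5.6))
0.65 ([0.13, -1.33, 0.02], np.float64(-8.4))
0.7 ([0.15, -1.76, 0.02], np.float64(-11.3))
0.75 ([0.14, -2.2, 0.02], np.float64(-14.2))
0.8 ([0.11, -2.64, 0.02], np.float64(-17.0))
0.85 ([0.06, -3.08, 0.02], np.float64(-19.9))
0.9 ([-0.01, -3.51, 0.02], np.float64(-22.8))
0.95 ([-0.11, -3.94, 0.02], np.float64(-25.6))
```

View pics/s5.png

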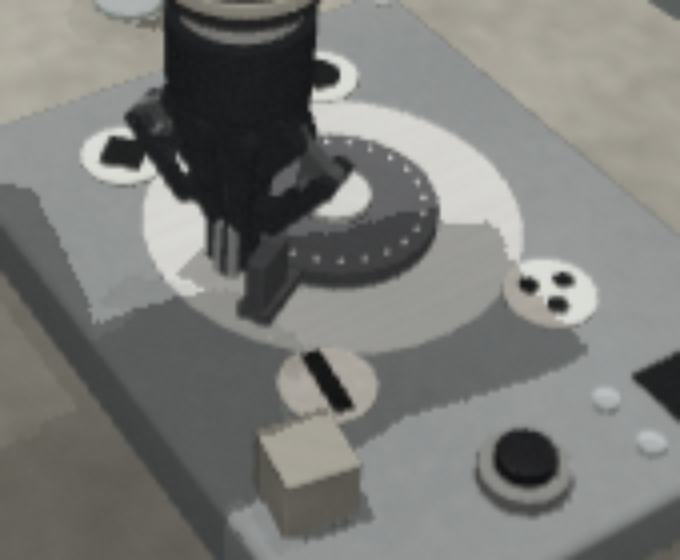

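The tab is moving with the finger. Its top is now around (270,260), and the force is about 5 N. I'll continue the arc to q≈0.85.

Request:
{"api": "move_arm", "payload": {"delta_pos": [[0,-0.4,0],[0.05,-0.75,0],[0.1,-1.1,0],[0.12,-1.45,0],[0.14,-1.8,0]], "roll": [-2.5,-5,-7,-9.5,-11.5]}}

```text
time_s: 7.95
ee_pos: [0.4831, -0.0555, 0.0422]
tcp_rot: [[-0.807, -0.59, -0.001], [-0.59, 0.807, 0.001], [0.001, 0.001, -1.0]]
contact_force: [-1.9, 3.4, -0.6]
grip_width: 0.0
```

Request:
{"api": "move_arm", "payload": {"delta_pos": [[0,-0.3,0],[0.05,-0.6,0],[0.08,-0.9,0],[0.1,-1.1,0],[0.1,-1.1,0]], "roll": [-2,-4,-6,-7.5,-7.5]}}

```text
time_s: 8.45
ee_pos: [0.4889, -0.0653, 0.0421]
tcp_rot: [[-0.724, -0.69, -0.001], [-0.69, 0.724, 0.0], [0.001, 0.001, -1.0]]
contact_force: [-2.7, 0.5, -0.7]
grip_width: 0.0002
```

```bash
python3 - <<'E'
from h import *
for q in np.arange(.8,1.0,.05): p,a=polar(q,.086,.018); print(round(q,2),delta([*p,.042],a))
d=grab('side'); cv2.imwrite('pics/s6.png',cv2.resize(d['img'][180:320,260:430],None,fx=4,fy=4))
# tab face points by depth
uv=np.array([(x,y) for y in range(215,300) for x in range(300,380)]);P=bydepth(d,uv)
m=(P[:,2]>.091)&(P[:,2]<.099)&(np.hypot(*(P[:,:2]-AX).T)<.11)&(np.hypot(*(P[:,:2]-AX).T)>.06); print(m.sum(),P[m].mean(0)); v=P[m].mean(0)[:2]-AX
print((np.arctan2(v[1],v[0])-YAW)%(2*np.pi)-np.pi,np.hypot(*v))
E
```

```text
0.8 ([-0.01, 0.3, 0.01], np.float64(1.8))
0.85 ([0.08, -0.13, 0.01], np.float64(-1.0))
0.9 ([0.15, -0.56, 0.01], np.float64(-3.9))
0.95 ([0.2, -1.0, 0.01], np.float64(-6.8))
90 [ 0.49218112 -0.07687591  0.09389756]
0.7544685790919852 0.0913335891359476
```

View pics/s6.png

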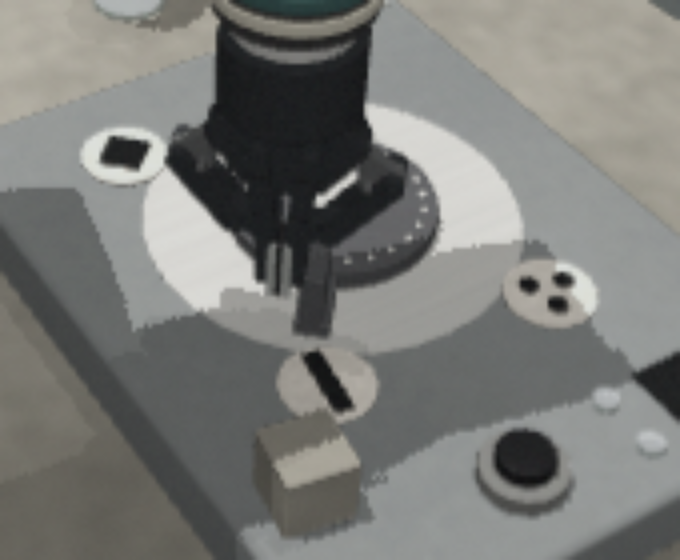

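Request:
{"api": "move_arm", "payload": {"delta_pos": [[0.05,-0.25,0],[0.1,-0.45,0],[0.14,-0.65,0],[0.14,-0.65,0]], "roll": [-2,-3.5,-4.8,-4.8]}}

```text
time_s: 8.9
ee_pos: [0.4929, -0.071, 0.0423]
tcp_rot: [[-0.664, -0.748, -0.0], [-0.748, 0.664, 0.0], [0.0, 0.0, -1.0]]
contact_force: [-2.4, 0.2, -1.5]
grip_width: -0.0005
```

```bash
python3 - <<'E'
from h import *
d=grab('side'); c=d['img'][180:320,260:430]; cv2.imwrite('pics/s7.png',cv2.convertScaleAbs(cv2.resize(d['img'][220:300,300:380],None,fx=7,fy=7,interpolation=cv2.INTER_CUBIC),alpha=1.8))
for q in(.75,.85,.95): print(q,((proj(d,[[*polar(q,r,o)[0],.095] for r in(.07,.102) for o in(.006,-.006)])-[300,220])*7).round().tolist())
print('axis->bar',((proj(d,[[*polar(.95,r,0)[0],.057] for r in(.07,.135)])-[300,220])*7).round().tolist())
E
```

```text
0.75 [[240.0, 129.0], [278.0, 136.0], [215.0, 197.0], [254.0, 205.0]]
0.85 [[262.0, 133.0], [300.0, 138.0], [248.0, 204.0], [288.0, 209.0]]
0.95 [[284.0, 137.0], [323.0, 139.0], [282.0, 208.0], [322.0, 211.0]]
axis->bar [[297.0, 226.0], [292.0, 377.0]]
```

View pics/s7.png

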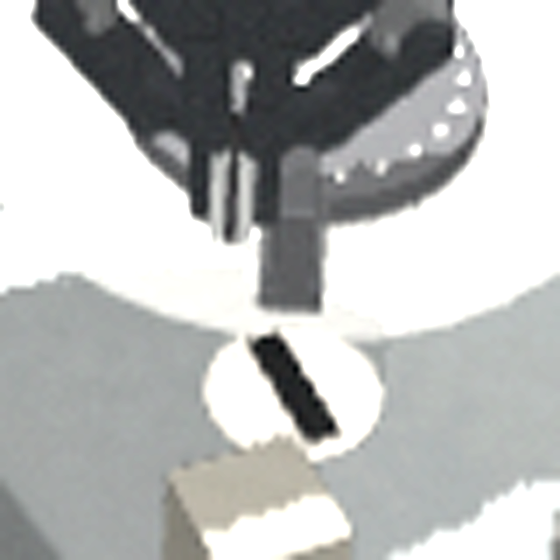

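The tab's top face is at x≈282–320, against 284–322 predicted for q=0.95, so it is very close to the plate. I'll retreat and look from the top.

Request:
{"api": "move_arm", "payload": {"delta_pos": [[0,0.6,0],[0,1.5,0],[0,2,-1],[0,2,-4],[0,2,-8]], "roll": [0,0,0,0,0]}}

```text
time_s: 9.45
ee_pos: [0.4767, -0.0569, 0.1233]
tcp_rot: [[-0.664, -0.748, -0.002], [-0.748, 0.664, 0.001], [0.001, 0.002, -1.0]]
contact_force: [1.1, -0.7, 0.1]
grip_width: -0.0004
```

```bash
python3 - <<'E'
from h import *
s=ctrl.get_state();print(s['ee_pos'],s['tcp_rot'][:,1]); print(delta([.36,.14,.16]), delta([.36,.14,.16],100))
E
```

```text
[ 0.47670994 -0.05694217  0.12328483] [-0.74810257  0.66358116  0.00161044]
([-6.99, 21.81, -3.64], None) ([-6.99, 21.81, -3.64], np.float64(38.4))
```

Request:
{"api": "move_arm", "payload": {"delta_pos": [[-1.4,4.3,-0.7],[-2.8,8.7,-1.4],[-4.2,13,-2.2],[-5.6,17.4,-2.9],[-7,21.8,-3.6]], "roll": [7.5,15,22.5,30,38]}}

```text
time_s: 9.95
ee_pos: [0.364, 0.1348, 0.1585]
tcp_rot: [[-0.98, -0.197, 0.002], [-0.197, 0.98, 0.0], [-0.002, 0.0, -1.0]]
contact_force: [-0.4, 0.7, -0.6]
grip_width: -0.0003
```

```bash
python3 - <<'E'
from h import *
import pickle
print(ctrl.get_state()['ee_pos'])
d=grab('top'); pickle.dump(d,open('t8.pkl','wb')); cv2.imwrite('pics/t8.png',cv2.resize(d['img'][165:245,310:415],None,fx=7,fy=7,interpolation=cv2.INTER_CUBIC))
e=grab('side'); pickle.dump(e,open('s8.pkl','wb')); cv2.imwrite('pics/s8.png',cv2.convertScaleAbs(cv2.resize(e['img'][220:300,300:380],None,fx=7,fy=7,interpolation=cv2.INTER_CUBIC),alpha=1.5))
E
```

```text
[0.3640107  0.13481944 0.15853993]
```

View pics/t8.png

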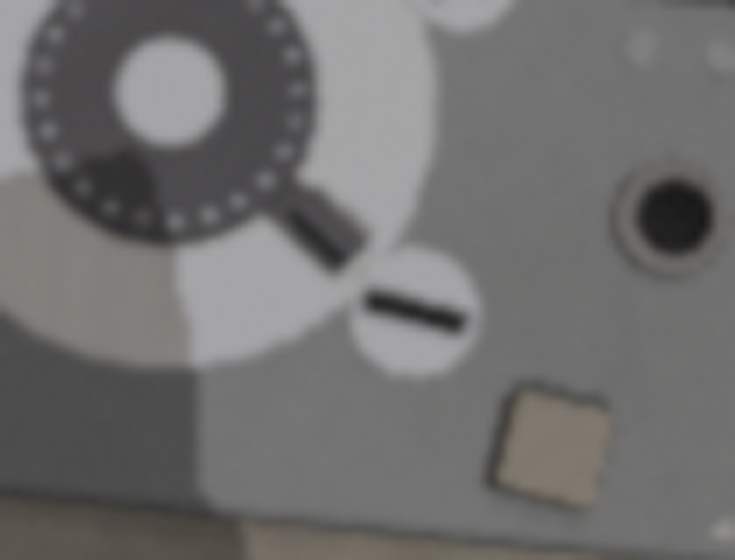

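View pics/s8.png

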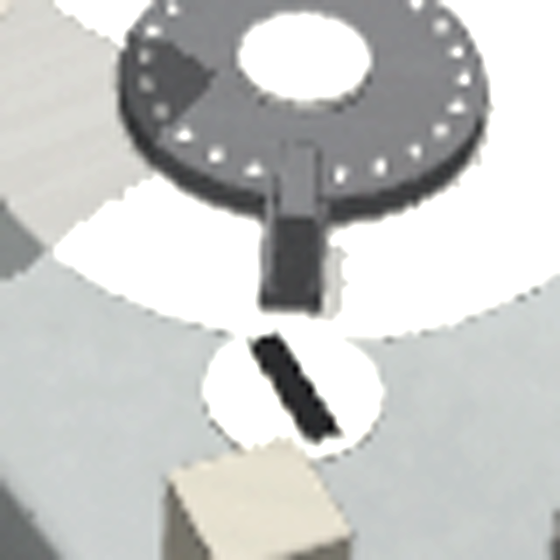

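```bash
python3 - <<'E'
from h import *
import pickle
d=pickle.load(open('t8.pkl','rb')); e=pickle.load(open('s8.pkl','rb'))
c=cv2.resize(d['img'][185:210,342:372],None,fx=24,fy=24,interpolation=cv2.INTER_CUBIC); c=cv2.convertScaleAbs(c,alpha=2.2,beta=-60)
for q,col in((.9,(0,0,255)),(.95,(0,255,0)),(1.0,(255,0,0))):
    p=proj(d,[[*polar(q,r,o)[0],.095] for r,o in((.07,.006),(.102,.006),(.102,-.006),(.07,-.006))])
    cv2.polylines(c,[(((p-[342,185])+.5)*24).astype(np.int32)],True,col,1)
cv2.imwrite('pics/t8z.png',c)
c=cv2.resize(e['img'][235:268,328:358],None,fx=18,fy=18,interpolation=cv2.INTER_CUBIC); c=cv2.convertScaleAbs(c,alpha=2,beta=-60)
for q,col in((.9,(0,0,255)),(.95,(0,255,0)),(1.0,(255,0,0))):
    p=proj(e,[[*polar(q,r,o)[0],.095] for r,o in((.07,.006),(.102,.006),(.102,-.006),(.07,-.006))])
    cv2.polylines(c,[(((p-[328,235])+.5)*18).astype(np.int32)],True,col,1)
cv2.imwrite('pics/s8z.png',c)
E
```

```text
(no output)
```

View pics/t8z.png

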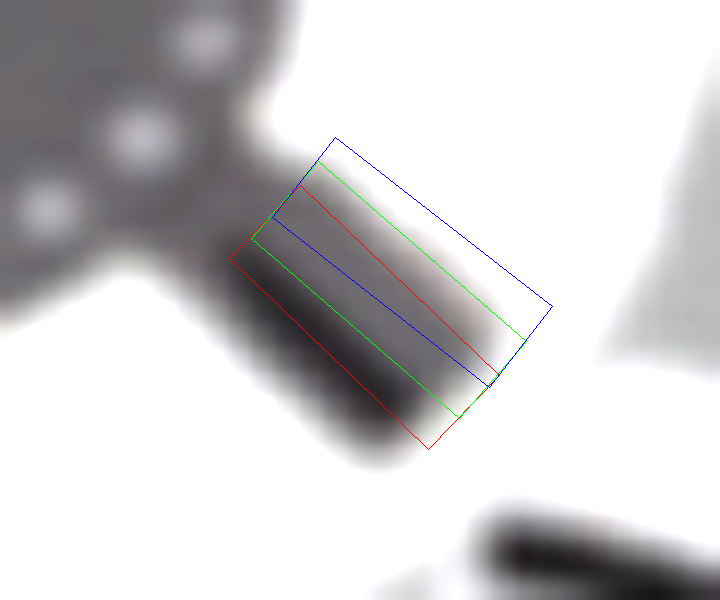

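View pics/s8z.png

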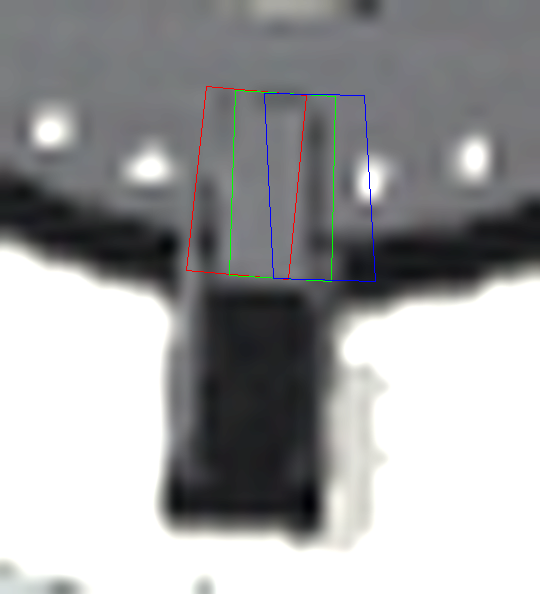

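```bash
python3 - <<'E'
from h import *
import pickle
d=pickle.load(open('t8.pkl','rb')); e=pickle.load(open('s8.pkl','rb'))
def rel(I,tab,hub,bar,z=.095):
    a=onz(I,[hub],.07)[0][:2];t=onz(I,[tab],z)[0][:2]-a;b=onz(I,[bar],.055)[0][:2]-a
    print(np.hypot(*t),np.hypot(*b),'tab-bar',np.arctan2(t[1],t[0])-np.arctan2(b[1],b[0]))
f=lambda x,y,s,o:((x+.5)/s-.5+o[0],(y+.5)/s-.5+o[1])
rel(d,f(362,284,24,(342,185)),f(170,91,7,(310,165)),f(416,312,7,(310,165)))
rel(e,f(265,188,18,(328,235)),f(305,57,7,(300,220)),f(293,392,7,(300,220)))
# depth-based tab tops
for I in(d,e):
    ys,xs=np.mgrid[180:300,300:400]; uv=np.c_[xs.ravel(),ys.ravel()]; P=bydepth(I,uv); r=np.hypot(*(P[:,:2]-AX).T)
    m=(P[:,2]>.090)&(P[:,2]<.1)&(r<.108)&(r>.062); v=P[m].mean(0)[:2]-AX
    print('depth',m.sum(),np.hypot(*v),(np.arctan2(v[1],v[0])-YAW)%(2*np.pi)-np.pi)
# own-view plane pts, direction of fin: side-edge fits
E
```

```text
0.08455486280351426 0.1354674741245245 tab-bar -0.021994971408049402
0.08537132263637148 0.13645923030129417 tab-bar -0.01913130207428093
depth 50 0.08322475775137722 0.9240023155734889
depth 58 0.08687406078300931 0.9264935230706666
```

All four estimates agree that the tab is about 0.02 rad short (q≈0.927). I'll go back and nudge it by the remainder.

```bash
cat >> h.py <<'E'
def fin(da,back=0):
    p=np.array([.4929,-.0710])-AX; c,s=np.cos(da),np.sin(da); R=np.array([[c,-s],[s,c]]); y=R@np.array([-.748,.664])
    return AX+R@p+back*y, np.degrees(np.arctan2(y[1],y[0]))
E
python3 - <<'E'
from h import *
p,a=fin(.022,.022); print(p,a,delta([*p,.123],a))
E
```

```text
[ 0.4772831  -0.05828708] 139.66502544877656 ([-7.28, -21.37, 3.59], np.float64(-38.1))
```

Request:
{"api": "move_arm", "payload": {"delta_pos": [[-1.4,-4.3,0.7],[-2.9,-8.6,1.4],[-4.4,-12.8,2.2],[-5.8,-17.1,2.9],[-7.3,-21.4,3.6]], "roll": [-7.5,-15,-22.5,-30,-38.1]}}

```text
time_s: 10.55
ee_pos: [0.4809, -0.0635, 0.1218]
tcp_rot: [[-0.641, -0.768, 0.001], [-0.768, 0.641, -0.0], [-0.001, -0.001, -1.0]]
contact_force: [0.8, 0.5, -0.7]
grip_width: -0.0002
```

Request:
{"api": "move_arm", "payload": {"delta_pos": [[0,0,0],[0,0,0]], "roll": [0,0]}}

```text
time_s: 10.75
ee_pos: [0.4801, -0.0622, 0.1214]
tcp_rot: [[-0.648, -0.762, -0.0], [-0.762, 0.648, 0.0], [0.0, 0.0, -1.0]]
contact_force: [0.3, 0.7, 0.4]
grip_width: 0.0003
```

```bash
python3 - <<'E'
from h import *
p,a=fin(.022,.022); print(ctrl.get_state()['ee_pos'],delta([*p,.042],a))
E
```

```text
[ 0.48013558 -0.06218348  0.12138106] ([-0.11, 0.47, 7.94], np.float64(-0.0))
```

Request:
{"api": "move_arm", "payload": {"delta_pos": [[-0.1,0.5,0],[-0.1,0.5,2],[-0.1,0.5,5],[-0.1,0.5,7.9],[-0.1,0.5,7.9]], "roll": [0,0,0,0,0]}}

```text
time_s: 11.25
ee_pos: [0.4744, -0.0554, 0.0405]
tcp_rot: [[-0.645, -0.764, -0.004], [-0.764, 0.645, 0.001], [0.002, 0.004, -1.0]]
contact_force: [-0.5, 1.3, 0.7]
grip_width: 0.0001
```

Request:
{"api": "move_arm", "payload": {"delta_pos": [[0,0,0]], "roll": [0]}}

```text
time_s: 11.35
ee_pos: [0.4766, -0.0564, 0.0433]
tcp_rot: [[-0.645, -0.764, -0.0], [-0.764, 0.645, 0.0], [0.0, 0.0, -1.0]]
contact_force: [0.7, -0.3, 0.1]
grip_width: -0.0
```

```bash
python3 - <<'E'
from h import *
for da in(0,.022):
  p,a=fin(da,0); print(ctrl.get_state()['ee_pos'],delta([*p,.042],a))
E
```

```text
[ 0.47664344 -0.05640296  0.04329738] ([0.07, -2.18, 0.13], np.float64(1.4))
[ 0.47664344 -0.05640296  0.04329738] ([0.11, -2.37, 0.13], np.float64(0.1))
```

Request:
{"api": "move_arm", "payload": {"delta_pos": [[0.1,-0.6,0],[0.1,-1.2,0],[0.1,-1.7,0],[0.1,-1.9,0],[0.1,-1.9,0]], "roll": [0,0,0,0,0]}}

```text
time_s: 11.85
ee_pos: [0.4912, -0.0706, 0.0424]
tcp_rot: [[-0.646, -0.763, 0.0], [-0.763, 0.646, -0.0], [-0.0, -0.0, -1.0]]
contact_force: [-0.3, 0.1, 0.3]
grip_width: -0.0001
```

Request:
{"api": "move_arm", "payload": {"delta_pos": [[0,-0.2,0],[0,-0.35,0],[0,-0.45,0],[0,-0.45,0]], "roll": [0,0,0,0]}}

```text
time_s: 12.25
ee_pos: [0.4939, -0.0732, 0.0422]
tcp_rot: [[-0.646, -0.763, -0.001], [-0.763, 0.646, 0.0], [0.0, 0.001, -1.0]]
contact_force: [-4.1, 0.2, 2.1]
grip_width: -0.0002
```

```bash
python3 - <<'E'
from h import *
p,a=fin(.022,0); s=ctrl.get_state(); print(s['ee_pos'],s['contact_force'],delta([*p,.042],a))
e=grab('side')
c=cv2.resize(e['img'][235:268,328:358],None,fx=18,fy=18,interpolation=cv2.INTER_CUBIC); cv2.imwrite('pics/s9.png',cv2.convertScaleAbs(c,alpha=2,beta=-60))
E
```

```text
[ 0.49394341 -0.07317701  0.0422098 ] [-4.0736799   0.20480218  2.12010564] ([-0.06, 0.03, 0.02], np.float64(0.1))
```

View pics/s9.png

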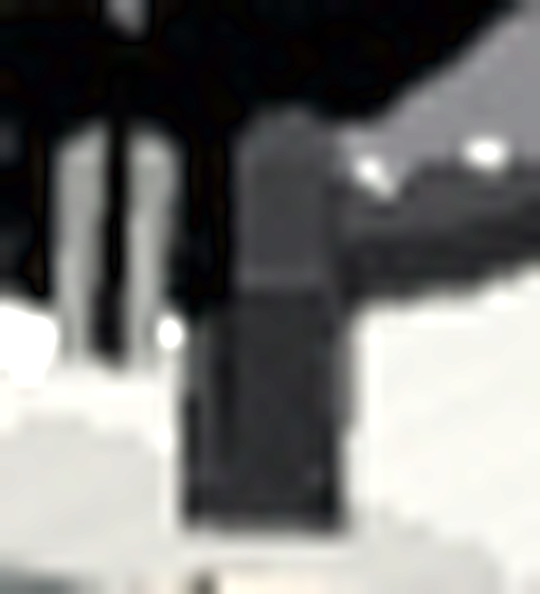

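The tab moved about 20 px in this crop, roughly 0.027 rad, as intended. I'll retreat and verify.

Request:
{"api": "move_arm", "payload": {"delta_pos": [[0,0.6,0],[0,1.5,0],[0,2,-1],[0,2,-4],[0,2,-8]], "roll": [0,0,0,0,0]}}

```text
time_s: 12.8
ee_pos: [0.4777, -0.0596, 0.1231]
tcp_rot: [[-0.646, -0.764, -0.002], [-0.764, 0.646, 0.001], [0.001, 0.002, -1.0]]
contact_force: [0.5, -0.2, 0.5]
grip_width: -0.0003
```

Request:
{"api": "move_arm", "payload": {"delta_pos": [[-1.4,4.3,-0.7],[-2.8,8.7,-1.4],[-4.2,13,-2.2],[-5.6,17.4,-2.9],[-7,21.8,-3.6]], "roll": [8,16,24,32,40]}}

```text
time_s: 13.3
ee_pos: [0.362, 0.1273, 0.158]
tcp_rot: [[-0.981, -0.193, 0.001], [-0.193, 0.981, 0.0], [-0.001, 0.0, -1.0]]
contact_force: [-0.3, -0.4, -0.9]
grip_width: -0.0001
```

```bash
python3 - <<'E'
from h import *
d=grab('top');e=grab('side')
for I in(d,e):
    ys,xs=np.mgrid[180:300,300:400]; uv=np.c_[xs.ravel(),ys.ravel()]; P=bydepth(I,uv); r=np.hypot(*(P[:,:2]-AX).T)
    m=(P[:,2]>.090)&(P[:,2]<.1)&(r<.108)&(r>.062); v=P[m].mean(0)[:2]-AX
    print('depth',m.sum(),np.hypot(*v),(np.arctan2(v[1],v[0])-YAW)%(2*np.pi)-np.pi)
cv2.imwrite('pics/t10.png',cv2.resize(d['img'][165:245,310:415],None,fx=7,fy=7,interpolation=cv2.INTER_CUBIC))
c=cv2.resize(e['img'][235:268,328:358],None,fx=18,fy=18,interpolation=cv2.INTER_CUBIC); cv2.imwrite('pics/s10.png',cv2.convertScaleAbs(c,alpha=2,beta=-60))
print(ctrl.get_state()['ee_pos'],bydepth(d,[(405,195),(406,196),(405,197)]))
E
```

```text
depth 50 0.08298174710314793 0.9493549156434709
depth 52 0.08714982423521336 0.9467526652607958
[0.36094596 0.1289737  0.15832309] [[ 0.51954547 -0.22356337  0.07221272]
 [ 0.51688735 -0.22670543  0.07109067]
 [ 0.51408686 -0.22410906  0.06972378]]
```

View pics/t10.png

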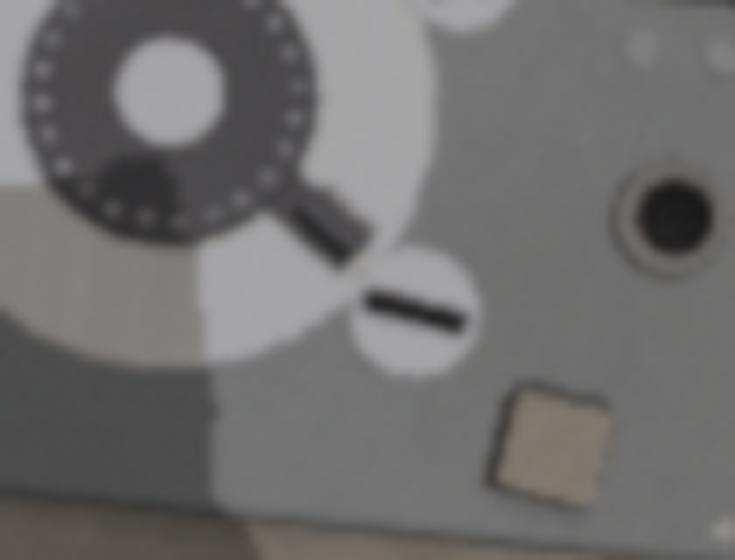

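View pics/s10.png

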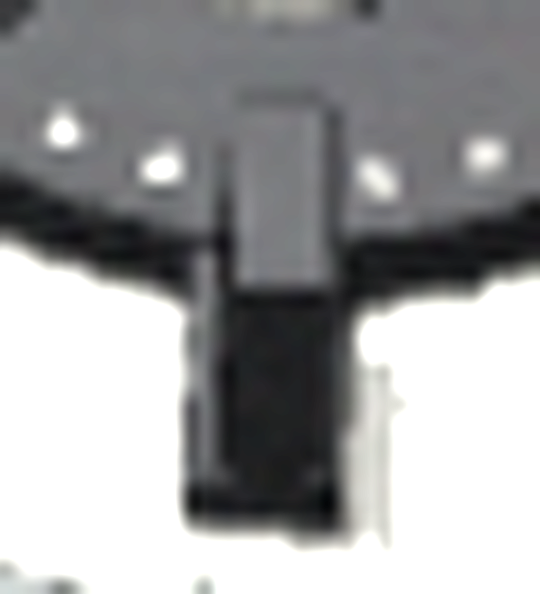

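Both depth views now give q≈0.948 against the target of 0.95, and the cube hasn't moved. Next is the button.

```bash
python3 - <<'E'
from h import *
print(delta([.5195,-.227,.158]))
E
```

```text
([-8.56, -38.02, 0.02], None)
```

Request:
{"api": "move_arm", "payload": {"delta_pos": [[-1,-4.5,0],[-2,-9,0],[-3,-13.5,0],[-4,-18,0],[-5,-22.5,0]], "roll": [0,0,0,0,0]}}

```text
time_s: 13.9
ee_pos: [0.4575, -0.0869, 0.1575]
tcp_rot: [[-0.98, -0.199, 0.001], [-0.199, 0.98, -0.0], [-0.001, -0.001, -1.0]]
contact_force: [1.1, 1.3, -0.3]
grip_width: 0.0001
```

Request:
{"api": "move_arm", "payload": {"delta_pos": [[-1,-4.5,0],[-2,-9,0],[-3,-13,0],[-3.5,-15.5,0],[-3.5,-15.5,0]], "roll": [0,0,0,0,0]}}

```text
time_s: 14.4
ee_pos: [0.5229, -0.2328, 0.1567]
tcp_rot: [[-0.98, -0.197, 0.0], [-0.197, 0.98, -0.001], [-0.0, -0.001, -1.0]]
contact_force: [0.2, 0.8, -0.3]
grip_width: 0.0004
```

```bash
python3 - <<'E'
from h import *
print(delta([.5195,-.227,.065]),ctrl.get_state()['ee_pos'])
E
```

```text
([0.22, 0.64, 9.17], None) [ 0.52293602 -0.23277255  0.15667061]
```

Request:
{"api": "move_arm", "payload": {"delta_pos": [[0,0,0],[0,0,3],[0,0,6],[0,0,8.5],[0,0,8.5]], "roll": [0,0,0,0,0]}}

```text
time_s: 14.9
ee_pos: [0.5202, -0.2276, 0.0699]
tcp_rot: [[-0.98, -0.2, -0.004], [-0.2, 0.98, 0.002], [0.003, 0.003, -1.0]]
contact_force: [0.7, -1.1, 0.7]
grip_width: 0.0001
```

Request:
{"api": "move_arm", "payload": {"delta_pos": [[0,0,0],[0,0,0]], "roll": [0,0]}}

```text
time_s: 15.1
ee_pos: [0.5229, -0.2296, 0.0736]
tcp_rot: [[-0.98, -0.199, 0.002], [-0.199, 0.98, -0.001], [-0.002, -0.001, -1.0]]
contact_force: [0.4, 0.7, 0.8]
grip_width: 0.0002
```

```bash
python3 - <<'E'
from h import *
print(delta([.5195,-.227,.042]),ctrl.get_state()['ee_pos'])
d=grab('side'); print(tip(d)); cv2.imwrite('pics/s11.png',cv2.resize(d['img'][190:330,300:470],None,fx=4,fy=4))
E
```

```text
([0.28, 0.33, 3.16], None) [ 0.52287399 -0.22963847  0.07357101]
(array([0.104 , 0.1054, 0.106 , 0.106 , 0.1062, 0.1069, 0.1079, 0.1081]), array([ 0.509, -0.245,  0.104]), array([ 0.531, -0.218,  0.134]))
```

View pics/s11.png

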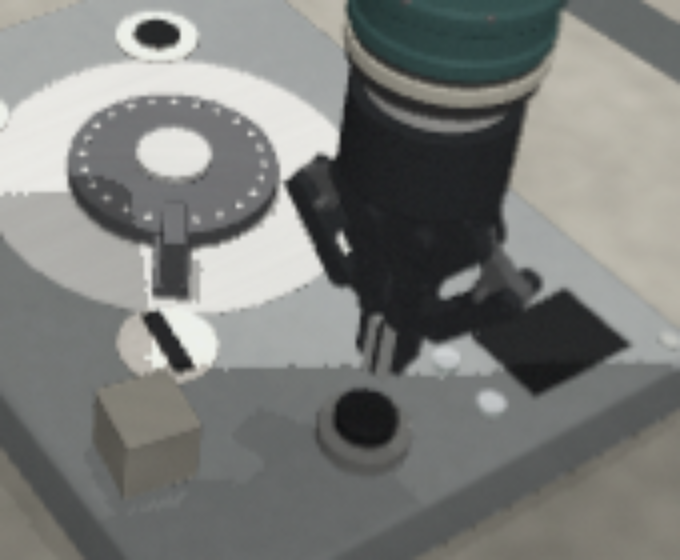

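The fingertip is above the button and about 3 mm off. The side view shows the tip at (385,370) and the button at (365,415). I'll correct the offset and descend.

Request:
{"api": "move_arm", "payload": {"delta_pos": [[0.3,0.3,0.6],[0.3,0.3,1.3],[0.3,0.3,2],[0.3,0.3,2.6],[0.3,0.3,2.6]], "roll": [0,0,0,0,0]}}

```text
time_s: 15.65
ee_pos: [0.5182, -0.2269, 0.0448]
tcp_rot: [[-0.98, -0.199, -0.001], [-0.199, 0.98, 0.001], [0.001, 0.001, -1.0]]
contact_force: [-0.3, -0.5, -0.1]
grip_width: 0.0001
```

```bash
python3 - <<'E'
from h import *
print(ctrl.get_state()['ee_pos'])
d=grab('side'); print(tip(d)); cv2.imwrite('pics/s12.png',cv2.resize(d['img'][230:310,350:440],None,fx=7,fy=7))
E
```

```text
[ 0.51817172 -0.22694687  0.04478797]
(array([0.06  , 0.06  , 0.06  , 0.06  , 0.0601, 0.0601, 0.0601, 0.0601]), array([ 0.494, -0.251,  0.06 ]), array([ 0.54 , -0.205,  0.09 ]))
```

View pics/s12.png

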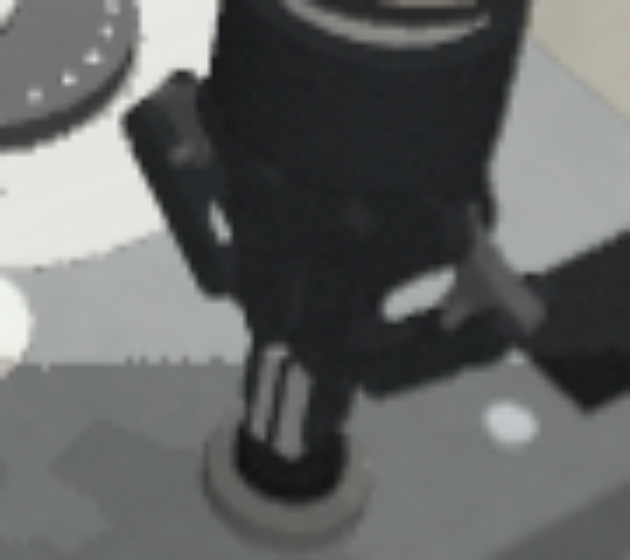

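Centred and just above the button. Press in 2 mm steps.

Request:
{"api": "move_arm", "payload": {"delta_pos": [[0,0,0.15],[0,0,0.3],[0,0,0.3]], "roll": [0,0,0]}}

```text
time_s: 16.0
ee_pos: [0.5187, -0.2272, 0.0428]
tcp_rot: [[-0.98, -0.199, 0.0], [-0.199, 0.98, -0.0], [-0.0, -0.0, -1.0]]
contact_force: [-0.0, 0.0, 0.4]
grip_width: 0.0
```

Request:
{"api": "move_arm", "payload": {"delta_pos": [[0,0,0.2],[0,0,0.3],[0,0,0.3]], "roll": [0,0,0]}}

```text
time_s: 16.3
ee_pos: [0.5188, -0.2273, 0.0399]
tcp_rot: [[-0.98, -0.199, 0.0], [-0.199, 0.98, -0.0], [-0.0, -0.0, -1.0]]
contact_force: [0.8, -0.2, 2.6]
grip_width: -0.0002
```

Request:
{"api": "move_arm", "payload": {"delta_pos": [[0,0,0.1],[0,0,0.2],[0,0,0.2]], "roll": [0,0,0]}}

```text
time_s: 16.6
ee_pos: [0.5188, -0.2273, 0.0378]
tcp_rot: [[-0.98, -0.199, 0.0], [-0.199, 0.98, -0.0], [-0.0, -0.0, -1.0]]
contact_force: [1.2, -0.2, 3.7]
grip_width: 0.0004
```

Request:
{"api": "move_arm", "payload": {"delta_pos": [[0,0,0.1],[0,0,0.2],[0,0,0.2]], "roll": [0,0,0]}}

```text
time_s: 16.9
ee_pos: [0.5188, -0.2273, 0.0358]
tcp_rot: [[-0.98, -0.199, 0.0], [-0.199, 0.98, -0.0], [-0.0, -0.0, -1.0]]
contact_force: [2.2, -0.9, 4.1]
grip_width: 0.0002
```

Request:
{"api": "move_arm", "payload": {"delta_pos": [[0,0,0.1],[0,0,0.1]], "roll": [0,0]}}

```text
time_s: 17.1
ee_pos: [0.5189, -0.2273, 0.0351]
tcp_rot: [[-0.98, -0.199, 0.0], [-0.199, 0.98, -0.0], [-0.0, -0.0, -1.0]]
contact_force: [0.2, -0.9, 7.3]
grip_width: 0.0001
```

Request:
{"api": "move_arm", "payload": {"delta_pos": [[0,0,0.1],[0,0,0.1],[0,0,0.1]], "roll": [0,0,0]}}

```text
time_s: 17.4
ee_pos: [0.5189, -0.2274, 0.0349]
tcp_rot: [[-0.98, -0.199, 0.001], [-0.199, 0.98, -0.001], [-0.001, -0.001, -1.0]]
contact_force: [-3.4, 1.8, 19.9]
grip_width: 0.0002
```

The button is bottomed: the force rose sharply to 20 N and motion stopped at about 6 mm of travel. Now release and retreat.

Request:
{"api": "move_arm", "payload": {"delta_pos": [[0,0,-0.5],[0,0,-1.5],[0,0,-4],[0,0,-8],[0,0,-12]], "roll": [0,0,0,0,0]}}

```text
time_s: 17.9
ee_pos: [0.5178, -0.2267, 0.1551]
tcp_rot: [[-0.98, -0.199, -0.002], [-0.199, 0.98, 0.001], [0.001, 0.001, -1.0]]
contact_force: [1.1, -0.2, 0.1]
grip_width: 0.0001
```

Request:
{"api": "move_arm", "payload": {"delta_pos": [[1,4.5,0],[2,9,0],[3,13.5,0],[4,18,0],[5,22.5,0]], "roll": [0,0,0,0,0]}}

```text
time_s: 18.4
ee_pos: [0.4234, -0.0152, 0.1539]
tcp_rot: [[-0.98, -0.198, -0.001], [-0.198, 0.98, 0.0], [0.001, 0.0, -1.0]]
contact_force: [1.5, 1.0, 0.2]
grip_width: -0.0002
```

Request:
{"api": "move_arm", "payload": {"delta_pos": [[1.2,4.5,0],[2.5,9,0],[4,13,0],[5,15.5,0],[5,15.5,0]], "roll": [0,0,0,0,0]}}

```text
time_s: 18.9
ee_pos: [0.3428, 0.1272, 0.154]
tcp_rot: [[-0.979, -0.202, -0.001], [-0.202, 0.979, 0.0], [0.001, 0.0, -1.0]]
contact_force: [0.2, -0.6, -0.1]
grip_width: 0.0002
```

```bash
python3 - <<'E'
from h import *
import pickle
d=grab('top');e=grab('side')
for I in(d,e):
    ys,xs=np.mgrid[180:300,300:400]; uv=np.c_[xs.ravel(),ys.ravel()]; P=bydepth(I,uv); r=np.hypot(*(P[:,:2]-AX).T)
    m=(P[:,2]>.090)&(P[:,2]<.1)&(r<.108)&(r>.062); v=P[m].mean(0)[:2]-AX
    print('depth',m.sum(),np.hypot(*v),(np.arctan2(v[1],v[0])-YAW)%(2*np.pi)-np.pi)
e0=pickle.load(open('side0.pkl','rb'));d0=pickle.load(open('top0.pkl','rb'))
for n,I,I0,c in(('btn side',e,e0,(391,294)),('btn top',d,d0,(406,196))):
    sl=np.s_[c[1]-2:c[1]+3,c[0]-2:c[0]+3]; print(n,I['depth'][sl].mean()-I0['depth'][sl].mean())
s=ctrl.get_state();print(s['ee_pos'],s['time_s'],s['contact_force'])
cv2.imwrite('pics/t12.png',d['img']);cv2.imwrite('pics/s13.png',e['img'])
E
```

```text
depth 48 0.08237612163173037 0.9543097401306646
depth 52 0.08739428364697359 0.947126289893899
btn side 0.00023823977
btn top 7.033348e-06
[0.34491519 0.12552489 0.15404472] 19.0 [ 0.73889864 -0.49869289  0.75772118]
```

View pics/s13.png

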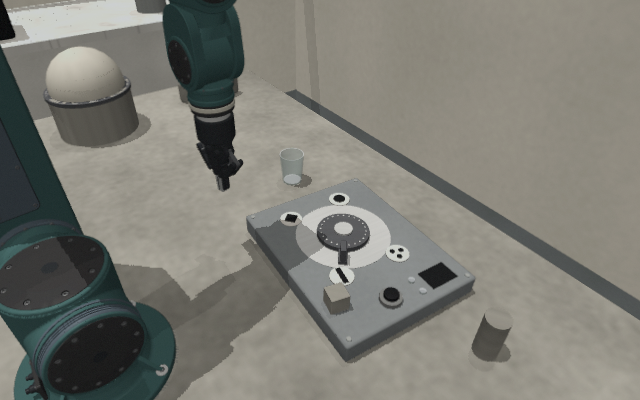

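View pics/t12.png

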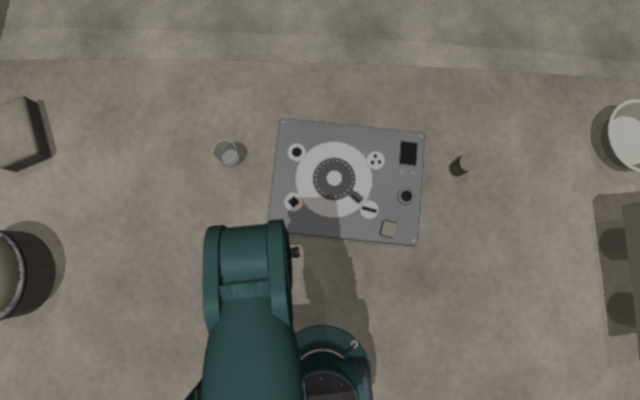

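The tab (343,255 in the side view) points at the bar plate (342,275) and the button is back up. The cube, cylinder and beaker are at their original pixels, and the arm is clear. I'll hand in the job.

```bash
python3 -c "
from station import ctrl
print(ctrl.finish_job())"
```

```text
the job is handed in; nothing more can be done
None
```

The selector now points at the long-bar plate, the confirm button was pressed once afterwards and came back up, and I handed the job in at about 19 s of the 51 s allowed.

- **Selector:** I pushed the tab with the outside of the closed fingers at about 4–5 N. The first push stopped about 0.02 rad short, so I gave it one small extra nudge. The last checks read 0.954 from the top camera and 0.947 from the side camera, against the target of 0.95.
- **Button:** I pressed it straight down until it bottomed out after about 6 mm, and the final press reached about 20 N. After release, its depth in both cameras matched the starting pictures to within 0.3 mm.
- **Cube, cylinder and beaker:** by eye, all three looked unmoved in the final pictures. The arm had moved well clear before I handed in.

**Disagreement found:** the real end of the closed fingers sat about 30 mm higher than the reported tool position. My first approach therefore passed over the tab without touching it. I measured the height from the camera depth and used that for all later heights.

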